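# Shingle the dose cases in the dispensing tray

### The job

Continue the row in the steel dispensing tray: lay the blue dose case along the tray behind the white one so that its near end rests on the white case's far end, then lay the green one on the far end of the blue one in the same way, like roof shingles. Each case should overlap the one before by about a quarter of its length, straight in line with it, its other end down on the tray floor; let go of them, do not shift the white case, and leave the red case where it lies.

Things in the scene. Friction and masses are not known exactly. Their poses are not given: they have to be found in the camera images.
- white_case: White dose case, same size and origin as the blue; loose, flat in a fixed steel tray on the left, within 8 mm of its mid-line, 3 to 13 mm from its robot-side end wall. Its x axis runs along the tray into the empty part, where the row goes on; y across. Tray inside 302 x 172 mm, walls 4 thick, 18 high, floor 4 thick: this origin is 4 mm above the counter, its top 14 mm.
- blue_case: Blue plastic dose case, second of the row: a flat box 100 mm long (x), 50 wide (y), 10 thick (z), 40 to 85 g, alike either way round, paper label on top. Origin: centre of its underside. Starts flat on the counter (z = 0) to the right, in one of three places that blue, green and red swap, its length within 25 deg of straight ahead.
- green_case: Green plastic dose case, third of the row: a flat box 100 mm long (x), 50 wide (y), 10 thick (z), 40 to 85 g, alike either way round, paper label on top. Origin: centre of its underside. Starts flat on the counter (z = 0) to the right, in one of three places that blue, green and red swap, its length within 25 deg of straight ahead.
- red_case: Red plastic dose case, not part of the row: a flat box 100 mm long (x), 50 wide (y), 10 thick (z), 40 to 85 g, alike either way round, paper label on top. Origin: centre of its underside. Starts flat on the counter (z = 0) to the right, in one of three places that blue, green and red swap, its length within 25 deg of straight ahead.

How it is judged:
On the way:
1. the blue case lies let go with its near end on the white case, overlapping it by 12 to 42 mm (x of blue_case in the frame of white_case between 0.058 and 0.088 m and y of blue_case in the frame of white_case between -0.02 and 0.02 m and angle between the y axis of blue_case and the y axis of white_case, either way round below 0.26 rad and angle between blue_case's own z axis and vertical between 0.05 and 0.25 rad and contact force between blue_case and white_case above 0.03 N and contact force between the fingers and blue_case below 0.1 N), for 0.2 s.
At the end, for the whole second after the job is handed in: Blue rests on white and green on blue, leaning 3 to 14 deg; centres 58 to 88 mm (green to blue 58 to 90) apart, green over 116 mm on from white; within 20 (green 25) mm of white's line and 15 deg of its yaw. White flat, moved under 20 mm. All at rest (x of blue_case in the frame of white_case between 0.058 and 0.088 m and y of blue_case in the frame of white_case between -0.02 and 0.02 m and angle between the y axis of each of blue_case, green_case and the y axis of white_case, either way round below 0.26 rad and angle between blue_case's own z axis and vertical between 0.05 and 0.25 rad and contact force between blue_case and white_case above 0.03 N and x of green_case in the frame of white_case above 0.116 m and horizontal distance between green_case and blue_case between 0.058 and 0.09 m and y of green_case in the frame of white_case between -0.025 and 0.025 m and angle between green_case's own z axis and vertical between 0.05 and 0.25 rad and contact force between green_case and blue_case above 0.03 N and linear speed of each of white_case, blue_case, green_case below 0.02 m/s and distance of white_case from where it was at the start of the episode below 0.02 m and angle between white_case's own z axis and vertical below 0.05 rad); the robot touches nothing.
It fails at once if the red case is moved by more than 30 mm (distance of red_case from where it was at the start of the episode above 0.03 m).
It also fails if it takes over 54 s, if anything falls off the work surface, if the arm or the gripper's body presses on something with over 40 N, if the wrist force passes 120 N, or if a joint passes its speed limit or range.

### The arm

A 7-joint arm with a two-finger parallel gripper is mounted at the origin on the work surface. World frame = base frame: x ahead of the robot, y to its left, z up, the work surface at z = 0. Lengths are in m, angles in rad, forces in N, time in s.
With the tool pointing down it reaches from about 0.4 to 0.875 m from the base axis. Payload 6.5 kg.
Tool frame: the origin (TCP) lies at the very end of the fingers, on their centre line; the grasp point (between the pads) lies 19 mm behind it; y points along the fingers, x is the direction in which the jaws open and shut, and the axes are right-handed (so a half turn about y gives the same grasp; the last joint's range is limited). The gripper opens to 85 mm and grips with 20 to 120 N. Pads are 22 mm wide; open, the fingers measure 114 mm over their backs; the gripper's body (76 mm by 85 mm) begins 54 mm behind the grasp point. The pads swing forward as they close: fully open they stand 13 mm farther back than shut.
Start: joints at [-1.342, 0.536, -0.004, 1.538, 0.003, 1.067, -0.071], TCP at [0.189, 0.622, 0.231] pointing down, gripper open.
Joint ranges: [-2.7, 2.7], [-0.37, 2.16], [-1.27, 1.26], [0.24, 2.4], [-1.31, 4.45], [0.19, 1.91], [-2.76, 2.76]. Speed limits (rad/s): [2.39, 2.39, 3.14, 3.14, 3.14, 3.14, 3.14].

### API

Orientations are given as a rotation vector (axis times angle).
In Python, from station import bot, snapshot, ticket, finder gives the robot as it stands. The module is installed in compiled form; this text tells all that it offers.
- The arm moves only by the tool apply_moves, never from a script. Its argument "commands" is a list of rows, each an object with "slide": the shift along the tool's x, y, z in m, a list of three; "spin": the turn about the tool's y in degrees. A call has 1 to 10 rows; each row shifts and turns the commanded pose from where the row before left it, along the tool's axes as they then stand; what a row does not reach is not made up. A row lasts 1/10 s, in which the tool goes at most 50 mm and 8.59 degrees, less where a joint would pass 70% of its speed; a pose out of reach is approached as far as the arm can. A call is refused whole if a number of a shift passes 0.05 or a number of a turn 8.59, either way. A call with a gripper value outside its range is refused whole. "claw" is the gripper command: -1 is shut, 1 is fully open, values between are in proportion, set as the call begins (left out, the last holds). The fingers move at their own pace and stop on an object; the grip force is fixed at half the most. Time passes only in rows, so rows that do not move let the fingers close. It gives the time, the measured TCP pose, the force and the opening at its end, in the units of the state.
- bot.get_state(): the state, without advancing time (a new reading comes with each control period).
- snapshot(name): name is "scene" or "top" or "wrist"; returns a dict with "color" (384x512x3 uint8, blue, green, red), "z_map" (384x512 float32, m along the optical axis (not along the pixel's ray), 0 where there is no reading), "intrinsics" (3x3 intrinsics, pixels), "R" (3x3) and "t" (3): a world point X has camera coordinates R X + t; the wrist camera has in their place "hand_eye" (4x4, takes a point from camera to tool coordinates, whose origin is the TCP and whose axes are the tool frame's). Camera axes: x right, y down, z forward; pixel columns grow to the right and rows downward; lengths in m; the calibration is good to about 2 mm. A picture is of the moment at which its call begins: read the wrist's pose just before it.
- ticket.close_job(): hands the job in, once; it reports no verdict.
Trained networks look in a picture, given as the dict that the camera call returned (one of the last four; its "shot" number tells which), for a name from the list of things; names that differ only in an ending like _2 or _b are one class to them, and where a whole thing is asked for, a point or a joint stands for the part that bears it (a point fixed in the world has none). Each returns a list of dicts, best first, with "p" (0 to 1); they miss things now and then, are a little off and sometimes report something else, mostly with a low value. They report only what shows in the picture. A call takes as long as a camera call.
- finder.search_frame(picture, thing): "point" ([column, row] as shares, 0 to 1, of the picture: columns of its width, rows of its height, amid what is visible of it).
- finder.masks_of(picture, thing): "pixels" (384x512 bool, what is visible of it) and "point" ([column, row] as shares, 0 to 1, of the picture: columns of its width, rows of its height, amid what is visible of it).
The state is a dict: "clock": time; "joints": joint angles; "dq": joint speeds; "tau": joint torques, N m; "tool_pos": TCP position; "orientation": TCP orientation; "contact_force": force on the tool from outside, world axes, zero at the start; "moment": the same for the moment, N m; "width": opening from 0.0 (shut) to 1.0 (fully open).
Only numpy, scipy, OpenCV 4.12 (cv2) and the standard library are available. Lean on these libraries where they do the work, as an engineer would, in place of code of your own. Each camera call takes 0.05 s, during which the arm holds its last target. There are 200 camera calls.

## Working session

There is one attempt and no reset: what is moved stays moved. The work goes in short steps, Python scripts to look and compute and a tool call to move; the robot and the scene stay as the last step left them, time stands still between calls to the robot, and variables do not carry over. Pictures are saved under pics/ and viewed, about 8 in all and at most 12, crops included, and the job is handed in when it is done.

Besides the shell and the picture viewer there is one more tool, called after "Emit:" as name(argument=value, ...) on one line, values as JSON. apply_moves: Moves the arm, as the interface text tells. Its arguments: {"type":"object","properties":{"commands":{"type":"array"},"claw":{"type":"number"}},"required":["commands"]}

```bash
mkdir -p pics
cat > h.py <<'E'
import numpy as np, cv2
from scipy.spatial.transform import Rotation as Rn
from station import bot, snapshot, ticket, finder
def cloud(p, st=None):
    K=p["intrinsics"]; z=p["z_map"]; v,u=np.indices(z.shape)
    c=np.stack([(u-K[0,2])*z/K[0,0],(v-K[1,2])*z/K[1,1],z],-1)
    if "R" in p: return (c-p["t"])@p["R"]
    H=p["hand_eye"]; c=c@H[:3,:3].T+H[:3,3]
    return c@Rn.from_rotvec(st["orientation"]).as_matrix().T+st["tool_pos"]
def find(p,name,st=None,verbose=True):
    m=finder.masks_of(p,name)
    if not m: print(name,"none"); return
    m=m[0]; P=cloud(p,st)[m["pixels"]&(p["z_map"]>0)]
    zt=np.median(P[:,2]); Q=P[abs(P[:,2]-zt)<.02]
    r=cv2.minAreaRect((Q[:,:2]*1000).astype(np.float32))
    b=cv2.boxPoints(r); e=[b[1]-b[0],b[2]-b[1]]; e=max(e,key=np.linalg.norm)
    a=np.degrees(np.arctan2(e[1],e[0])); a=(a+90)%180-90
    print(name,"p%.2f"%m["p"],"n",len(Q),"c",np.round(r[0],1),"size",np.round(sorted(r[1]),1),"yaw %.1f"%a,"z %.1f"%(zt*1e3),"mean",np.round(Q.mean(0)*1e3,1))
    return Q
def state():
    s=bot.get_state(); R=Rn.from_rotvec(s["orientation"]).as_matrix()
    print("t %.2f"%s["clock"],"tcp",np.round(s["tool_pos"],4),"R",np.round(R,3).tolist(),"w %.3f"%s["width"],"F",np.round(s["contact_force"],1),"j",np.round(s["joints"],2)); return s
E
python3 - <<'E'
from h import *
s=state()
ims=[]
for n in("top","scene"):
    p=snapshot(n); ims.append(p["color"])
    for c in("white","blue","green","red"): find(p,c+"_case")
cv2.imwrite("pics/a.png",cv2.resize(np.vstack(ims),(400,600)))
print(snapshot("wrist")["hand_eye"])
E
```

```text
t 0.00 tcp [0.1887 0.6213 0.2304] R [[0.291, -0.0, -0.957], [0.957, -0.002, 0.291], [-0.002, -1.0, -0.0]] w 0.996 F [ 0.  -0.5 -0.5] j [-1.34  0.54 -0.    1.54  0.    1.07 -0.07]
white_case p0.67 n 1095 c [453.7 221.1] size [ 56.9 102.5] yaw -5.2 z 13.9 mean [453.4 218.1  13.6]
blue_case p0.64 n 1046 c [ 455.4 -100.1] size [ 52.8 102.4] yaw -8.9 z 10.3 mean [455.2 -98.9  10.1]
green_case p0.71 n 1049 c [ 449.2 -247.8] size [ 53.9 102.5] yaw 7.3 z 10.5 mean [ 449.8 -245.7   10.3]
red_case none
white_case p0.98 n 1458 c [451.2 217.9] size [ 55.5 105.3] yaw -4.6 z 15.0 mean [455.6 221.5  14.7]
blue_case p0.70 n 874 c [455.1 -97. ] size [ 53.9 100.9] yaw -10.0 z 11.0 mean [457.5 -93.7  10.6]
green_case p0.93 n 682 c [ 451.6 -249.3] size [62.2 98.8] yaw 5.3 z 10.9 mean [ 452.7 -243.    10.7]
red_case p0.89 n 871 c [ 645.6 -177.7] size [ 60.3 100.5] yaw 22.8 z 11.1 mean [ 644.7 -171.5   10.9]
[[ 9.99999749e-01 -6.27180072e-04  3.29299730e-04  1.03736763e-04]
 [-4.97309623e-04 -2.90528554e-01  9.56866193e-01 -1.42496043e-01]
 [-5.04456434e-04 -9.56866117e-01 -2.90528793e-01  7.32311594e-02]
 [ 0.00000000e+00  0.00000000e+00  0.00000000e+00  1.00000000e+00]]
```

View pics/a.png

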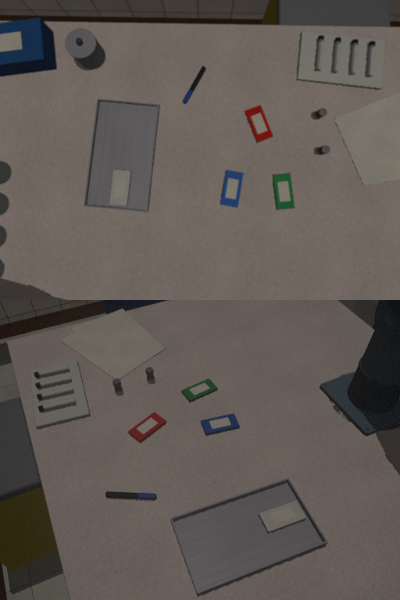

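The top view (upper half) shows the tray on the left with white in its near end at about (120,187). Blue is at (232,188), green at (284,191) and red at (258,123). Blue is nearest, so I move above it with the spin aligned to it.

Emit:
apply_moves(commands=[{"slide": [0, 0, 0], "spin": -8}, {"slide": [-0.037, 0, -0.021], "spin": 0}, {"slide": [-0.037, 0, -0.021], "spin": 0}, {"slide": [-0.037, 0, -0.021], "spin": 0}, {"slide": [-0.037, 0, -0.021], "spin": 0}, {"slide": [-0.037, 0, -0.021], "spin": 0}, {"slide": [-0.037, 0, -0.021], "spin": 0}, {"slide": [-0.037, 0, -0.021], "spin": 0}, {"slide": [-0.037, 0, -0.021], "spin": 0}, {"slide": [-0.037, 0, -0.021], "spin": 0}], claw=1)

```text
clock: 1.55
tool_pos: [0.3246, 0.2622, 0.2316]
orientation: [-1.278, -1.095, 1.093]
contact_force: [0.3, -0.2, 0.0]
width: 1.004
```

Emit:
apply_moves(commands=[{"slide": [-0.037, 0, -0.02], "spin": 0}, {"slide": [-0.037, 0, -0.02], "spin": 0}, {"slide": [-0.037, 0, -0.02], "spin": 0}, {"slide": [-0.037, 0, -0.02], "spin": 0}, {"slide": [-0.037, 0, -0.02], "spin": 0}, {"slide": [-0.037, 0, -0.02], "spin": 0}, {"slide": [-0.037, 0, -0.02], "spin": 0}, {"slide": [-0.037, 0, -0.02], "spin": 0}, {"slide": [-0.037, 0, -0.02], "spin": 0}, {"slide": [0, 0, 0], "spin": 0}])

```text
clock: 2.55
tool_pos: [0.4518, -0.0987, 0.232]
orientation: [-1.286, -1.089, 1.089]
contact_force: [0.9, 0.3, -1.5]
width: 0.999
```

```bash
cat >> h.py <<'E'
def togo(s,x,y,caseyaw,z):
    "target case centre (mm), case yaw; prints spin first, then slide along the turned axes"
    R=Rn.from_rotvec(s["orientation"]).as_matrix(); th=np.degrees(np.arctan2(R[1,0],R[0,0]))
    t=th+((caseyaw+90-th+90)%180-90); a=np.radians(t); d=np.array([x,y,z])/1e3-s["tool_pos"]
    print("spin %.1f"%(th-t),"slide x %.4f y %.4f z %.4f"%(d[0]*np.cos(a)+d[1]*np.sin(a),-d[2],-d[0]*np.sin(a)+d[1]*np.cos(a)))
E
python3 - <<'E'
from h import *
s=state(); p=snapshot("wrist")
for c in("blue","green","red","white"): find(p,c+"_case",s)
cv2.imwrite("pics/b.png",p["color"])
p=snapshot("top"); find(p,"red_case")
togo(s,455,-99,-9,60)
E
```

```text
t 2.55 tcp [ 0.4518 -0.0987  0.232 ] R [[0.162, 0.003, -0.987], [0.987, -0.003, 0.162], [-0.003, -1.0, -0.003]] w 0.999 F [ 0.9  0.3 -1.5] j [-0.27  0.22  0.45  2.04 -0.12  0.9   1.65]
blue_case p0.61 n 3808 c [457.8 -98.5] size [ 49.6 104.4] yaw -8.9 z 9.9 mean [453.2 -98.2   9.9]
green_case p0.64 n 3893 c [ 451.6 -248.6] size [ 55.9 103.6] yaw 6.6 z 9.8 mean [ 447.8 -244.8    9.5]
red_case p0.81 n 2646 c [ 644.  -175.7] size [ 51.  100.4] yaw 21.7 z 9.8 mean [ 640.5 -175.2    9.6]
white_case none
red_case p0.94 n 1000 c [ 645.  -177.7] size [ 53.9 101.2] yaw 22.1 z 10.4 mean [ 643.9 -176.    10.2]
spin -0.3 slide x 0.0002 y 0.1720 z -0.0032
```

View pics/b.png

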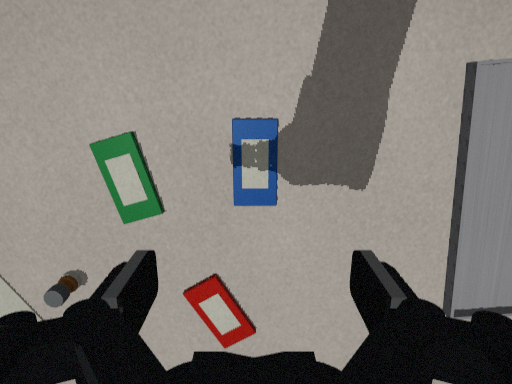

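Blue sits centred below the jaws at about pixel (255,162) and is aligned with the tool. Green is at (127,178) and red at (219,311), both clear of the descent. I descend now.

Emit:
apply_moves(commands=[{"slide": [0, 0.045, -0.003], "spin": 0}, {"slide": [0, 0.045, 0], "spin": 0}, {"slide": [0, 0.045, 0], "spin": 0}, {"slide": [0, 0.04, 0], "spin": 0}, {"slide": [0, 0.025, 0], "spin": 0}, {"slide": [0, 0.015, 0], "spin": 0}, {"slide": [0, 0.007, 0], "spin": 0}, {"slide": [0, 0.004, 0], "spin": 0}, {"slide": [0, 0, 0], "spin": 0}])

```text
clock: 3.8
tool_pos: [0.4538, -0.0932, 0.0056]
orientation: [-1.279, -1.095, 1.094]
contact_force: [1.1, 0.0, 0.2]
width: 1.0
```

Emit:
apply_moves(commands=[{"slide": [0, 0.002, 0], "spin": 0}, {"slide": [0, 0, 0], "spin": 0}, {"slide": [0, 0, 0], "spin": 0}, {"slide": [0, 0, 0], "spin": 0}, {"slide": [0, 0, 0], "spin": 0}, {"slide": [0, 0, 0], "spin": 0}, {"slide": [0, 0, 0], "spin": 0}, {"slide": [0, 0, 0], "spin": 0}], claw=-1)

```text
clock: 4.6
tool_pos: [0.4539, -0.0936, 0.0044]
orientation: [-1.279, -1.095, 1.093]
contact_force: [-2.0, 0.4, 11.5]
width: 0.551
```

Emit:
apply_moves(commands=[{"slide": [0, -0.01, 0], "spin": 0}, {"slide": [0, -0.03, 0], "spin": 0}, {"slide": [0, -0.04, 0], "spin": 0}, {"slide": [0, -0.04, 0], "spin": 0}, {"slide": [0, 0, 0], "spin": 0}])

```text
clock: 5.1
tool_pos: [0.4567, -0.0941, 0.128]
orientation: [-1.285, -1.1, 1.089]
contact_force: [-0.6, -0.4, 0.1]
width: 0.551
```

Run:
```python
from h import *
s=state(); p=snapshot("wrist"); Q=find(p,"blue_case",s); cv2.imwrite("pics/c.png",p["color"])
p=snapshot("top"); find(p,"white_case"); find(p,"blue_case")
# tray interior: use floor/walls
C=cloud(p).reshape(-1,3); m=(C[:,2]>.0145)&(C[:,2]<.025)&(C[:,0]>.3)&(C[:,0]<.8)&(C[:,1]>.08)&(C[:,1]<.4)
r=cv2.minAreaRect((C[m,:2]*1e3).astype(np.float32)); print("tray",r)
a=np.radians(-5); d=np.array([np.cos(a),np.sin(a)])
for k in (72,144): t=np.array([453,219])+k*d; print(k,t); togo(s,*t,-5,120)
```

```text
t 5.10 tcp [ 0.4567 -0.0941  0.128 ] R [[0.155, 0.009, -0.988], [0.988, -0.0, 0.155], [0.001, -1.0, -0.009]] w 0.551 F [-0.6 -0.4  0.1] j [-0.22  0.4   0.4   2.12 -0.26  0.65  1.77]
blue_case p0.89 n 20793 c [459.4 -94.5] size [ 50.2 100.8] yaw -9.1 z 133.4 mean [453.5 -93.6 133.3]
white_case p0.66 n 1084 c [454.1 220.7] size [ 55.3 101.9] yaw -4.7 z 14.0 mean [454.1 217.8  13.7]
blue_case p0.49 n 69 c [494.2 -79.1] size [10.1 29.9] yaw -9.4 z 129.6 mean [496.  -78.3 129.7]
tray ((548.2051391601562, 215.96270751953125), (181.81101989746094, 310.4456787109375), 85.26117706298828)
72 [524.72601826 212.72478652]
spin -3.9 slide x 0.3116 y 0.0080 z -0.0410
144 [596.45203653 206.44957304]
spin -3.9 slide x 0.3116 y 0.0080 z -0.1130
```

View pics/c.png

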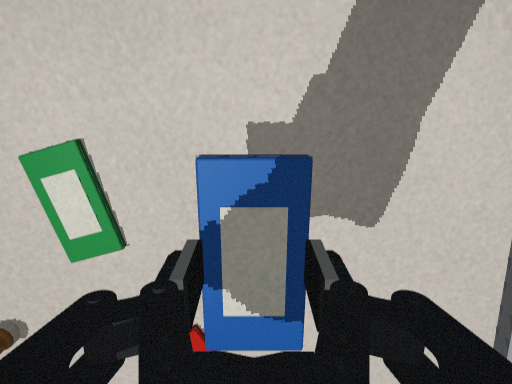

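Blue is held squarely between the pads (pixels 197–312 across). I carry it over to the tray.

Emit:
apply_moves(commands=[{"slide": [0, 0, 0], "spin": -4}, {"slide": [0.039, 0, -0.005], "spin": 0}, {"slide": [0.039, 0, -0.005], "spin": 0}, {"slide": [0.039, 0, -0.005], "spin": 0}, {"slide": [0.039, 0, -0.005], "spin": 0}, {"slide": [0.039, 0, -0.005], "spin": 0}, {"slide": [0.039, 0, -0.005], "spin": 0}, {"slide": [0.039, 0, -0.005], "spin": 0}, {"slide": [0.039, 0, -0.005], "spin": 0}, {"slide": [0, 0, 0], "spin": 0}])

```text
clock: 6.35
tool_pos: [0.5193, 0.2208, 0.1218]
orientation: [-1.242, -1.152, 1.151]
contact_force: [0.2, -0.4, 0.1]
width: 0.55
```

Run:
```python
from h import *
s=state(); p=snapshot("wrist"); find(p,"blue_case",s); find(p,"white_case",s); cv2.imwrite("pics/d.png",p["color"])
p=snapshot("top"); find(p,"blue_case"); p=snapshot("scene"); find(p,"blue_case"); find(p,"white_case")
togo(s,524,212.7,-5,19)
```

```text
t 6.35 tcp [0.5193 0.2208 0.1218] R [[0.077, -0.001, -0.997], [0.997, 0.002, 0.077], [0.002, -1.0, 0.001]] w 0.550 F [ 0.2 -0.4  0.1] j [-0.73  0.56  0.34  1.87 -0.26  0.76  1.24]
blue_case p0.73 n 20673 c [521.6 220.5] size [ 50. 100.] yaw -4.4 z 127.2 mean [515.9 221.  127.1]
white_case p0.88 n 8464 c [446.9 219.1] size [52.5 86.3] yaw -4.5 z 13.9 mean [445.  219.5  13.9]
blue_case p0.74 n 679 c [522.  210.8] size [47.9 99.1] yaw -5.4 z 127.6 mean [520.1 206.9 127.5]
blue_case p0.85 n 1041 c [540.6 211.5] size [50.5 62.6] yaw -5.5 z 129.1 mean [545.  211.1 128.8]
white_case p0.91 n 1145 c [450.  218.9] size [ 54.9 108.1] yaw -3.1 z 15.0 mean [454.6 226.4  14.6]
spin 0.6 slide x -0.0076 y 0.1028 z -0.0054
```

View pics/d.png

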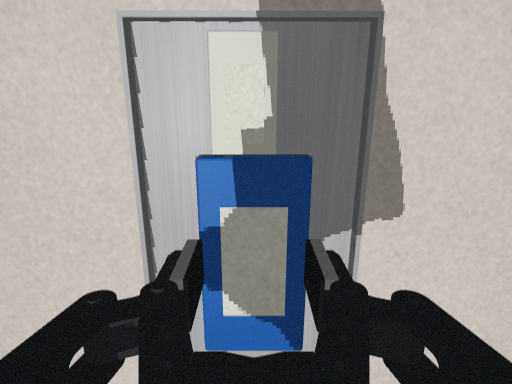

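White shows at (240,95) in the tray, with blue above its far side. Blue needs to go 7.5 mm right and 4.5 mm forward, then down to just above white.

Emit:
apply_moves(commands=[{"slide": [-0.0075, 0, -0.0045], "spin": 0}, {"slide": [0, 0.03, 0], "spin": 0}, {"slide": [0, 0.03, 0], "spin": 0}, {"slide": [0, 0.02, 0], "spin": 0}, {"slide": [0, 0.01, 0], "spin": 0}, {"slide": [0, 0.004, 0], "spin": 0}, {"slide": [0, 0, 0], "spin": 0}, {"slide": [0, 0, 0], "spin": 0}])

```text
clock: 7.55
tool_pos: [0.5247, 0.2062, 0.0303]
orientation: [-1.249, -1.147, 1.145]
contact_force: [-0.6, -0.5, 0.4]
width: 0.551
```

Run:
```python
from h import *
s=state(); p=snapshot("wrist"); find(p,"blue_case",s); find(p,"white_case",s)
p=snapshot("top"); find(p,"blue_case"); find(p,"white_case")
togo(s,525.5,212.8,-4.6,18.5)
```

```text
t 7.55 tcp [0.5247 0.2062 0.0303] R [[0.085, 0.002, -0.996], [0.996, 0.001, 0.085], [0.001, -1.0, -0.002]] w 0.551 F [-0.6 -0.5  0.4] j [-0.66  0.7   0.28  1.9  -0.32  0.59  1.31]
blue_case p0.93 n 20721 c [527.  205.8] size [ 50.6 100.3] yaw -5.0 z 35.7 mean [521.2 206.4  35.6]
white_case p0.89 n 17128 c [457.8 218.9] size [53.9 91.1] yaw -4.4 z 14.1 mean [446.1 219.7  14. ]
blue_case p0.88 n 486 c [527.4 204.6] size [47.9 98.8] yaw -4.8 z 35.7 mean [523.2 199.8  35.7]
white_case p0.67 n 772 c [441.6 220.2] size [52.7 73.5] yaw -3.5 z 14.2 mean [441.2 218.6  14.1]
spin -0.3 slide x 0.0066 y 0.0118 z -0.0003
```

Emit:
apply_moves(commands=[{"slide": [0.006, 0, 0], "spin": 0}, {"slide": [0, 0.004, 0], "spin": 0}, {"slide": [0, 0.003, 0], "spin": 0}, {"slide": [0, 0, 0], "spin": 0}, {"slide": [0, 0, 0], "spin": 0}])

```text
clock: 8.35
tool_pos: [0.5242, 0.2118, 0.0221]
orientation: [-1.248, -1.146, 1.146]
contact_force: [-0.2, 0.5, -1.2]
width: 0.55
```

Run:
```python
from h import *
s=state(); p=snapshot("wrist"); find(p,"blue_case",s); find(p,"white_case",s)
togo(s,525.5,212.8,-4.6,18.5)
```

```text
t 8.35 tcp [0.5242 0.2118 0.0221] R [[0.085, -0.0, -0.996], [0.996, -0.0, 0.085], [-0.0, -1.0, 0.0]] w 0.550 F [-0.2  0.5 -1.2] j [-0.67  0.72  0.27  1.89 -0.33  0.58  1.3 ]
blue_case p0.78 n 20858 c [526.5 211.8] size [ 50.9 100.2] yaw -5.0 z 27.4 mean [520.6 212.1  27.3]
white_case p0.78 n 17578 c [445.7 220.1] size [51.8 65.1] yaw -4.9 z 14.0 mean [444.6 219.6  14. ]
spin -0.3 slide x 0.0011 y 0.0036 z -0.0013
```

Emit:
apply_moves(commands=[{"slide": [0.001, 0.0025, 0], "spin": 0}, {"slide": [0, 0.001, 0], "spin": 0}, {"slide": [0, 0, 0], "spin": 0}])

```text
clock: 8.8
tool_pos: [0.5243, 0.2131, 0.0186]
orientation: [-1.248, -1.146, 1.146]
contact_force: [0.5, -0.0, -0.8]
width: 0.547
```

Emit:
apply_moves(commands=[{"slide": [0, 0, 0], "spin": 0}, {"slide": [0, 0, 0], "spin": 0}, {"slide": [0, 0, 0], "spin": 0}, {"slide": [0, 0, 0], "spin": 0}, {"slide": [0, -0.01, 0], "spin": 0}, {"slide": [0, -0.03, 0], "spin": 0}, {"slide": [0, -0.04, 0], "spin": 0}, {"slide": [0, -0.04, 0], "spin": 0}, {"slide": [0, -0.03, 0], "spin": 0}, {"slide": [0, 0, 0], "spin": 0}], claw=0.8)

```text
clock: 9.8
tool_pos: [0.5273, 0.214, 0.1739]
orientation: [-1.251, -1.153, 1.139]
contact_force: [1.4, 0.0, 0.1]
width: 0.902
```

Run:
```python
from h import *
def plane(Q):
    c=Q.mean(0); n=np.linalg.svd(Q-c,full_matrices=0)[2][2]; print("tilt %.1f"%np.degrees(np.arccos(abs(n[2]))))
s=state(); p=snapshot("wrist"); plane(find(p,"blue_case",s)); find(p,"white_case",s);cv2.imwrite("pics/e.png",p["color"])
p=snapshot("top"); find(p,"blue_case");find(p,"white_case");find(p,"green_case")
togo(s,450.5,-248,6.8,140)
```

```text
t 9.80 tcp [0.5273 0.214  0.1739] R [[0.086, 0.008, -0.996], [0.996, 0.004, 0.086], [0.005, -1.0, -0.007]] w 0.902 F [1.4 0.  0.1] j [-0.75  0.48  0.38  1.83 -0.23  0.86  1.22]
blue_case p0.58 n 5566 c [527.  213.1] size [54.4 99.5] yaw -5.2 z 21.5 mean [523.2 213.3  21.1]
tilt 7.5
white_case p0.62 n 5230 c [440.9 219.5] size [52.2 74.4] yaw -4.8 z 14.0 mean [439.8 219.8  13.9]
blue_case p0.93 n 729 c [528.7 214.8] size [ 57.  102.9] yaw -5.7 z 23.0 mean [522.7 210.6  21. ]
white_case p0.62 n 750 c [441.1 219.1] size [50.  72.7] yaw -4.2 z 14.3 mean [441.2 218.5  14.2]
green_case p0.74 n 1092 c [ 450.3 -248.4] size [ 56.1 104.5] yaw 7.2 z 10.3 mean [ 449.7 -245.9    9.9]
spin -11.7 slide x -0.4497 y 0.0339 z 0.1310
```

View pics/e.png

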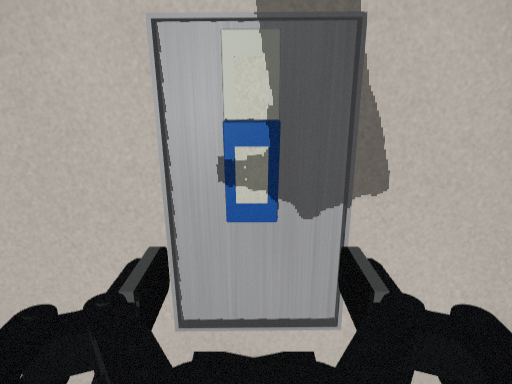

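Blue lies in line on white, from pixel (252,121) to (252,221), tilted 7.5° with about 26 mm overlap. Green is next.

Emit:
apply_moves(commands=[{"slide": [0, 0, 0], "spin": -6}, {"slide": [0, 0, 0], "spin": -6}, {"slide": [-0.037, 0, 0.011], "spin": 0}, {"slide": [-0.037, 0, 0.011], "spin": 0}, {"slide": [-0.037, 0, 0.011], "spin": 0}, {"slide": [-0.037, 0, 0.011], "spin": 0}, {"slide": [-0.037, 0, 0.011], "spin": 0}, {"slide": [-0.037, 0, 0.011], "spin": 0}, {"slide": [-0.037, 0, 0.011], "spin": 0}, {"slide": [-0.037, 0, 0.011], "spin": 0}], claw=1)

```text
clock: 11.15
tool_pos: [0.4729, -0.0931, 0.1683]
orientation: [-1.147, -1.299, 1.301]
contact_force: [1.1, -0.8, 0.7]
width: 1.003
```

Emit:
apply_moves(commands=[{"slide": [-0.038, 0, 0.011], "spin": 0}, {"slide": [-0.038, 0, 0.011], "spin": 0}, {"slide": [-0.038, 0, 0.011], "spin": 0}, {"slide": [-0.038, 0, 0.01], "spin": 0}, {"slide": [0, 0, 0], "spin": 0}, {"slide": [0, 0, 0], "spin": 0}])

```text
clock: 11.75
tool_pos: [0.4491, -0.2483, 0.1682]
orientation: [-1.148, -1.298, 1.299]
contact_force: [-0.5, -0.4, -0.5]
width: 1.001
```

Run:
```python
from h import *
s=state(); p=snapshot("wrist"); find(p,"green_case",s)
togo(s,450.5,-248,6.9,5)
```

```text
t 11.75 tcp [ 0.4491 -0.2483  0.1682] R [[-0.121, -0.001, -0.993], [0.993, 0.0, -0.121], [0.0, -1.0, 0.001]] w 1.001 F [-0.5 -0.4 -0.5] j [ 0.07  0.42  0.43  1.97 -0.24  0.8   2.33]
green_case p0.61 n 5573 c [ 452.5 -246.7] size [ 52.5 105.6] yaw 6.7 z 9.9 mean [ 447.5 -247.1    9.8]
spin 0.1 slide x 0.0002 y 0.1632 z -0.0014
```

Emit:
apply_moves(commands=[{"slide": [0, 0.045, -0.001], "spin": 0}, {"slide": [0, 0.045, 0], "spin": 0}, {"slide": [0, 0.035, 0], "spin": 0}, {"slide": [0, 0.02, 0], "spin": 0}, {"slide": [0, 0.011, 0], "spin": 0}, {"slide": [0, 0.006, 0], "spin": 0}, {"slide": [0, 0, 0], "spin": 0}, {"slide": [0, 0, 0], "spin": 0}])

```text
clock: 12.65
tool_pos: [0.4517, -0.2477, 0.0077]
orientation: [-1.149, -1.301, 1.3]
contact_force: [0.1, -0.4, 0.1]
width: 0.999
```

Emit:
apply_moves(commands=[{"slide": [0, 0, 0], "spin": 0}, {"slide": [0, 0, 0], "spin": 0}, {"slide": [0, 0, 0], "spin": 0}, {"slide": [0, 0, 0], "spin": 0}, {"slide": [0, 0, 0], "spin": 0}, {"slide": [0, 0, 0], "spin": 0}, {"slide": [0, 0, 0], "spin": 0}, {"slide": [0, 0, 0], "spin": 0}], claw=-1)

```text
clock: 13.45
tool_pos: [0.4546, -0.25, 0.01]
orientation: [-1.157, -1.303, 1.299]
contact_force: [0.4, 1.2, 27.2]
width: -0.001
```

Emit:
apply_moves(commands=[{"slide": [0, -0.01, 0], "spin": 0}, {"slide": [0, -0.03, 0], "spin": 0}, {"slide": [0, -0.04, 0], "spin": 0}, {"slide": [0, -0.04, 0], "spin": 0}, {"slide": [0, 0, 0], "spin": 6}, {"slide": [0, 0, 0], "spin": 6}, {"slide": [0, 0, 0], "spin": 0}, {"slide": [0, 0, 0], "spin": 0}])

```text
clock: 14.25
tool_pos: [0.4506, -0.2474, 0.1267]
orientation: [-1.247, -1.148, 1.148]
contact_force: [0.7, 0.3, -0.2]
width: -0.002
```

Run:
```python
from h import *
s=state(); p=snapshot("wrist"); find(p,"green_case",s)
a=np.radians(-5); t=np.array([526,213])+72*np.array([np.cos(a),np.sin(a)]); print(t)
togo(s,*t,-5,128)
```

```text
t 14.25 tcp [ 0.4506 -0.2474  0.1267] R [[0.082, -0.0, -0.997], [0.997, 0.0, 0.082], [0.0, -1.0, 0.0]] w -0.002 F [ 0.7  0.3 -0.2] j [ 0.05  0.49  0.47  2.   -0.33  0.72  2.2 ]
green_case p0.64 n 6978 c [ 450.1 -246.4] size [50.2 99.9] yaw 6.5 z 9.9 mean [ 445.8 -246.4    9.9]
[597.72601826 206.72478652]
spin 0.3 slide x 0.4652 y -0.0013 z -0.1070
```

The jaws stopped at z = 7.7 mm and closed over the top of green, so I missed it. It hasn't moved, so I'll retry 3.5 mm lower.

Emit:
apply_moves(commands=[{"slide": [0, 0, 0], "spin": -6}, {"slide": [0, 0, 0], "spin": -6}, {"slide": [0.001, 0, 0], "spin": 0}, {"slide": [0, 0, 0], "spin": 0}, {"slide": [0, 0, 0], "spin": 0}, {"slide": [0, 0, 0], "spin": 0}, {"slide": [0, 0, 0], "spin": 0}, {"slide": [0, 0, 0], "spin": 0}], claw=1)

```text
clock: 15.15
tool_pos: [0.4507, -0.2466, 0.1268]
orientation: [-1.148, -1.3, 1.3]
contact_force: [-0.1, -0.8, -0.3]
width: 1.0
```

Emit:
apply_moves(commands=[{"slide": [0, 0.045, 0], "spin": 0}, {"slide": [0, 0.035, 0], "spin": 0}, {"slide": [0, 0.02, 0], "spin": 0}, {"slide": [0, 0.012, 0], "spin": 0}, {"slide": [0, 0.007, 0], "spin": 0}, {"slide": [0, 0.002, 0], "spin": 0}, {"slide": [0, 0, 0], "spin": 0}, {"slide": [0, 0, 0], "spin": 0}])

```text
clock: 15.95
tool_pos: [0.4514, -0.247, 0.0067]
orientation: [-1.15, -1.301, 1.3]
contact_force: [0.2, -0.2, -0.2]
width: 1.0
```

Emit:
apply_moves(commands=[{"slide": [0, 0.003, 0], "spin": 0}, {"slide": [0, 0, 0], "spin": 0}, {"slide": [0, 0, 0], "spin": 0}])

```text
clock: 16.25
tool_pos: [0.4508, -0.2466, 0.0029]
orientation: [-1.148, -1.3, 1.3]
contact_force: [0.5, 0.6, -0.0]
width: 0.999
```

Emit:
apply_moves(commands=[{"slide": [0, 0, 0], "spin": 0}, {"slide": [0, 0, 0], "spin": 0}, {"slide": [0, 0, 0], "spin": 0}, {"slide": [0, 0, 0], "spin": 0}, {"slide": [0, 0, 0], "spin": 0}, {"slide": [0, 0, 0], "spin": 0}, {"slide": [0, 0, 0], "spin": 0}], claw=-1)

```text
clock: 16.95
tool_pos: [0.4507, -0.2466, 0.0034]
orientation: [-1.148, -1.3, 1.299]
contact_force: [-1.0, 1.3, 8.8]
width: 0.557
```

Green is gripped. I lift it, turn it in line with the row and carry it over.

Emit:
apply_moves(commands=[{"slide": [0, -0.01, 0], "spin": 0}, {"slide": [0, -0.03, 0], "spin": 0}, {"slide": [0, -0.04, 0], "spin": 0}, {"slide": [0, -0.045, 0], "spin": 0}, {"slide": [0, 0, 0], "spin": 6}, {"slide": [0, 0, 0], "spin": 6}, {"slide": [0.038, 0, -0.008], "spin": 0}, {"slide": [0.038, 0, -0.008], "spin": 0}, {"slide": [0.038, 0, -0.008], "spin": 0}, {"slide": [0.038, 0, -0.008], "spin": 0}])

```text
clock: 17.95
tool_pos: [0.4957, -0.0964, 0.1283]
orientation: [-1.249, -1.146, 1.146]
contact_force: [-0.5, -0.4, -0.7]
width: 0.557
```

Emit:
apply_moves(commands=[{"slide": [0.038, 0, -0.009], "spin": 0}, {"slide": [0.038, 0, -0.009], "spin": 0}, {"slide": [0.038, 0, -0.009], "spin": 0}, {"slide": [0.038, 0, -0.009], "spin": 0}, {"slide": [0.038, 0, -0.009], "spin": 0}, {"slide": [0.038, 0, -0.009], "spin": 0}, {"slide": [0.038, 0, -0.009], "spin": 0}, {"slide": [0.038, 0, -0.009], "spin": 0}, {"slide": [0, 0, 0], "spin": 0}, {"slide": [0, 0, 0], "spin": 0}])

```text
clock: 18.95
tool_pos: [0.5928, 0.1997, 0.1278]
orientation: [-1.247, -1.147, 1.148]
contact_force: [-0.6, -0.8, -1.5]
width: 0.556
```

Run:
```python
from h import *
s=state(); p=snapshot("wrist"); find(p,"green_case",s);find(p,"blue_case",s);find(p,"white_case",s); cv2.imwrite("pics/f.png",p["color"])
p=snapshot("top"); find(p,"green_case")
togo(s,597,207,-5,30)
```

```text
t 18.95 tcp [0.5928 0.1997 0.1278] R [[0.083, -0.0, -0.997], [0.997, -0.0, 0.083], [-0.0, -1.0, 0.0]] w 0.556 F [-0.6 -0.8 -1.5] j [-0.71  0.66  0.44  1.7  -0.35  0.86  1.38]
green_case p0.85 n 21388 c [592.7 199.5] size [ 50.5 100.8] yaw -5.2 z 134.2 mean [586.7 200.3 134.2]
blue_case p0.94 n 8261 c [519.5 214.3] size [52.1 83.2] yaw -4.9 z 22.5 mean [516.7 213.7  22.2]
white_case p0.93 n 1918 c [467.6 217.8] size [16.9 49.9] yaw 85.6 z 14.0 mean [467.6 217.6  14. ]
green_case p0.69 n 697 c [592.8 195.8] size [50.  99.7] yaw -5.6 z 134.7 mean [579.3 193.  134.6]
spin 0.2 slide x 0.0076 y 0.0978 z -0.0035
```

View pics/f.png

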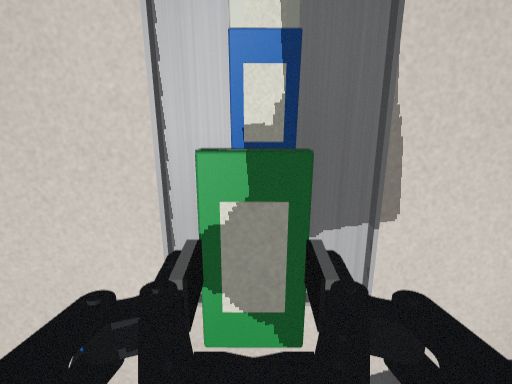

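Green (256,248) is over the end of blue (264,90). It needs 7 mm sideways and 5 mm forward, then down.

Emit:
apply_moves(commands=[{"slide": [0.007, 0, -0.005], "spin": 0}, {"slide": [0, 0.03, 0], "spin": 0}, {"slide": [0, 0.03, 0], "spin": 0}, {"slide": [0, 0.02, 0], "spin": 0}, {"slide": [0, 0.011, 0], "spin": 0}, {"slide": [0, 0.005, 0], "spin": 0}, {"slide": [0, 0, 0], "spin": 0}, {"slide": [0, 0, 0], "spin": 0}, {"slide": [0, 0, 0], "spin": 0}])

```text
clock: 20.15
tool_pos: [0.5996, 0.2057, 0.0329]
orientation: [-1.249, -1.148, 1.145]
contact_force: [0.3, -0.6, 0.3]
width: 0.553
```

Run:
```python
from h import *
s=state(); p=snapshot("wrist"); find(p,"green_case",s);Q=find(p,"blue_case",s);find(p,"white_case",s)
print("blue top far z",Q[Q[:,0]>.545].mean(0) if (Q[:,0]>.545).any() else Q.max(0))
togo(s,598,207,-5,22)
```

```text
t 20.15 tcp [0.5996 0.2057 0.0329] R [[0.085, 0.002, -0.996], [0.996, 0.001, 0.085], [0.001, -1.0, -0.002]] w 0.553 F [ 0.3 -0.6  0.3] j [-0.66  0.8   0.38  1.71 -0.42  0.71  1.42]
green_case p0.73 n 21360 c [599.5 205.6] size [ 50.3 100.8] yaw -5.2 z 39.3 mean [593.4 206.2  39.3]
blue_case p0.80 n 16731 c [519.4 213.6] size [57.3 65.3] yaw -5.2 z 22.2 mean [518.8 213.5  22. ]
white_case none
blue top far z [0.5485115  0.2137526  0.01799853]
spin 0.1 slide x 0.0012 y 0.0109 z 0.0017
```

Emit:
apply_moves(commands=[{"slide": [0.001, 0.006, 0], "spin": 0}, {"slide": [0, 0.004, 0], "spin": 0}, {"slide": [0, 0.001, 0], "spin": 0}, {"slide": [0, 0, 0], "spin": 0}, {"slide": [0, 0, 0], "spin": 0}])

```text
clock: 20.85
tool_pos: [0.5987, 0.2064, 0.0208]
orientation: [-1.248, -1.146, 1.146]
contact_force: [-0.2, 0.9, 0.5]
width: 0.557
```

Run:
```python
from h import *
s=state(); p=snapshot("wrist"); find(p,"green_case",s);Q=find(p,"blue_case",s)
```

```text
t 20.85 tcp [0.5987 0.2064 0.0208] R [[0.085, -0.0, -0.996], [0.996, -0.0, 0.085], [-0.0, -1.0, 0.0]] w 0.557 F [-0.2  0.9  0.5] j [-0.66  0.82  0.37  1.71 -0.42  0.7   1.42]
green_case p0.63 n 21232 c [598.6 206.2] size [ 50.3 100.9] yaw -5.4 z 27.3 mean [592.4 206.9  27.2]
blue_case none
```

Green is in contact or nearly so. I release and retreat.

Emit:
apply_moves(commands=[{"slide": [0, 0, 0], "spin": 0}, {"slide": [0, 0, 0], "spin": 0}, {"slide": [0, 0, 0], "spin": 0}, {"slide": [0, 0, 0], "spin": 0}, {"slide": [0, -0.01, 0], "spin": 0}, {"slide": [0, -0.03, 0], "spin": 0}, {"slide": [0, -0.04, 0], "spin": 0}, {"slide": [0, -0.04, 0], "spin": 0}, {"slide": [0, -0.04, 0], "spin": 0}, {"slide": [0, 0, 0], "spin": 0}], claw=0.8)

```text
clock: 22.0
tool_pos: [0.6027, 0.2071, 0.1877]
orientation: [-1.253, -1.155, 1.138]
contact_force: [-0.1, 0.4, 0.8]
width: 0.898
```

Run:
```python
from h import *
def plane(Q):
    if Q is None: return
    n=np.linalg.svd(Q-Q.mean(0),full_matrices=0)[2][2]; print("   tilt %.1f"%np.degrees(np.arccos(abs(n[2]))))
s=state(); p=snapshot("wrist"); cv2.imwrite("pics/g.png",p["color"])
for c in("white","blue","green"): plane(find(p,c+"_case",s))
p=snapshot("top")
for c in("white","blue","green","red"): plane(find(p,c+"_case"))
```

```text
t 22.00 tcp [0.6027 0.2071 0.1877] R [[0.086, 0.01, -0.996], [0.996, 0.004, 0.086], [0.005, -1.0, -0.01]] w 0.898 F [-0.1  0.4  0.8] j [-0.73  0.59  0.48  1.64 -0.32  0.97  1.34]
white_case p0.89 n 1508 c [466.1 217.7] size [19.9 50.1] yaw 85.1 z 14.0 mean [466.1 218.   14. ]
   tilt 0.1
blue_case p0.80 n 4903 c [513.7 215. ] size [52.5 71.5] yaw -5.0 z 23.1 mean [511.7 214.1  22.9]
   tilt 7.4
green_case p0.95 n 5240 c [600.9 206.3] size [ 53.7 104.2] yaw -5.0 z 21.6 mean [594.7 206.8  21.3]
   tilt 7.6
white_case p0.69 n 772 c [442.1 219.1] size [50.8 74.5] yaw -3.8 z 14.2 mean [441.7 218.2  14.1]
   tilt 0.8
blue_case p0.57 n 697 c [514.4 213.2] size [49.6 69.7] yaw -5.0 z 23.0 mean [513.7 213.   23. ]
   tilt 7.4
green_case p0.80 n 746 c [598.9 205.1] size [ 50.  100.3] yaw -5.7 z 23.0 mean [586.8 203.6  22.6]
   tilt 7.8
red_case p0.80 n 1010 c [ 646.9 -177.5] size [ 55. 105.] yaw 21.4 z 10.6 mean [ 644.6 -176.    10.1]
   tilt 1.0
```

View pics/g.png

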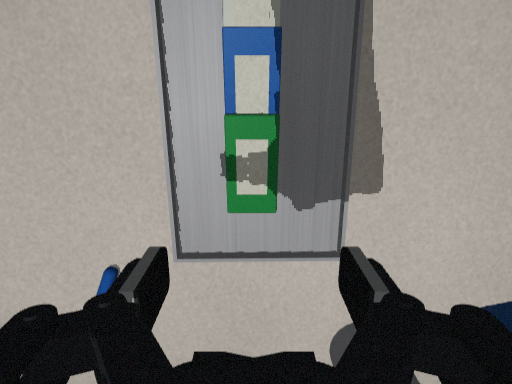

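Green is in line on blue, from pixel (251,114) to (251,212), tilted 7.6°. The visible lengths of white and blue are about 74 and 71 mm, so the overlaps are about 26 and 29 mm. I hand the job in.

```bash
python3 -c "
from station import ticket; print(ticket.close_job())"
```

```text
the job is handed in; nothing more can be done
None
```

The row is finished and the job is handed in: blue lies on the white case's far end and green on blue's far end, both let go. The last picture was at about 22 s of the 54 s allowed.

| Last check | Blue on white | Green on blue |
|---|---|---|
| Overlap | about 26 mm | about 29 mm |
| Lean | 7.4° | 7.6–7.8° |
| Centre distance | about 73 mm | about 72 mm |

- **Alignment:** both cases are within a few mm of white's line and about 1° of its yaw.
- **White and red:** white is flat, and neither it nor red has visibly moved.
- **Missed grasp:** on the first try for green the gripper stopped a few mm too high and closed over the top of the case, pressing with about 27 N. Green did not move, and the second, lower grasp held.
- **Limits of the checks:** the networks' positions from the different cameras differ by 2–6 mm. Contact forces between the cases can't be measured directly, so I judged that they rest on each other from the leans alone.

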